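# Show a notched glass sample plate over the light panel

### The job

Take the battery pack from its charger, plug it fully home into the light panel's socket and let go of it. Then take the one sample plate with a notched corner out of the rack by its frosted (notched) end, never gripping its clear part, and show it for inspection: hold it still by that end with the label side up, within about 40 degrees of level, about 20 cm above the middle of the panel. Finish while still holding it there, and leave the two blank plates in the rack, the tape roll and the jar where they are.

Things in the scene. Friction and masses are not known exactly. Their poses are not given: they have to be found in the camera images.
- plate: The plate to show, the only one with a notched corner: 8 mm glass, 130 x 60 mm, about 155 g, on edge in one of three rack slots. Its notched end is frosted white for 45 mm, the rest clear. Origin: middle of the lower long edge; x along it to the notched end (frosted: x 20 to 65 mm), z up across the width (0 to 60), y through the thickness (+-4). Label on the +y face: label up = y up.
- plate_notch (a point): Centre of the 14 x 14 mm square notch cut from the plate's upper corner at the frosted end (x = 58, y = 0, z = 53 mm in the plate's frame). The notch tells the label side: looking at the label face with the notched long edge uppermost, the notch is at the upper LEFT.
- plate_label (a point): Centre of the paper label, 36 x 20 mm, on the +y face of the frosted end (x = 43, y = 4, z = 15 mm in the plate's frame). In the rack the slot hides it.
- plate_mid (a point): Centre of the notched plate (x = 0, y = 0, z = 30 mm in its frame).
- plate_frosted (a point): Point in the frosted end by which to grip it, fingers on its two faces: x = 42.5, y = 0, z = 44 mm in the plate's frame.
- rack: Fixed beech rack, 120 x 139 mm, turned any way round. Board 8 mm thick, ribs to 30 mm above the surface, five slots 10 mm wide along its x axis at y = -50, -25, 0, 25, 50 mm. Plates stand at -50, 0 and 50 mm on the board: top edges 68 mm up, 42 mm free between neighbours, ends overhanging by about 5 mm. Origin: centre of its underside.
- blank_clear: Blank plate of clear glass, 130 x 60 x 8 mm, square corners, in the rack; leave it. Origin: middle of its lower edge, x along its length.
- blank_frosted: Blank plate frosted all over, 130 x 60 x 8 mm, square corners, in the rack; leave it. Origin: middle of its lower edge, x along its length.
- pack: Grey battery pack, 120 g, upright in the charger. Origin: centre of the underside of its plug, z up. Black plug 30 (x) by 20 (y) by 24 mm high, last 5 mm tapered by 2 mm a side; above it the body, 38 (x) by 28 mm (y), z = 24 to 68 mm, whose shoulder rests on the charger, or on the socket housing when fully home. Works either way round.
- charger: Fixed black charger, 90 x 70 mm, 34 mm high, with a loose recess (34 x 24 mm, 26 mm deep) in the middle of its top that holds the pack's plug: lift the pack straight out. Origin: centre of its underside.
- panel: Fixed LED light panel: a flat white-faced slab 170 mm (x) by 220 mm (y), 10 mm thick, with a power housing along its +y side, 162 mm (x) by 60 mm (y), 34 mm high, that carries the socket. Origin: centre of the slab's underside.
- panel_mid (a point): Middle of the slab's lit face, 10 mm above the surface.
- socket (a point): Centre of the socket's mouth on top of the housing, 34 mm above the surface, at y = 140 mm in the panel's frame. Rectangular hole 32 (x) by 22 mm (y), 26 mm deep, slightly chamfered; axes parallel to the panel's. Fully home, the pack's origin is 24 mm below this point.
- tape: Roll of cream masking tape, 72 mm across, 48 mm high, standing on its end; leave it. Origin: centre of its underside.
- jar: Black jar with a yellow cap, 58 mm across, 66 mm high; leave it. Origin: centre of its underside.
Mind the look-alikes: they are no part of the job. What is meant by the pack is not orange or yellow, and is the larger of those in its own colour.

How it is judged:
By the outcome, as a careful person would: the job done as asked, in the order asked, and still so for the second after the job is handed in, while the arm keeps its last pose, push and grip.
It also fails if it takes over 51 s, if anything falls off the work surface, if the arm or the gripper's body presses on something with over 40 N, if the wrist force passes 120 N, or if a joint passes its speed limit or range.

### The arm

A 6-joint arm with a two-finger parallel gripper is mounted at the origin on the work surface. World frame = base frame: x ahead of the robot, y to its left, z up, the work surface at z = 0. Lengths are in m, angles in rad, forces in N, time in s.
With the tool pointing down it reaches from about 0.425 to 0.95 m from the base axis. Payload 3.5 kg.
Tool frame: the origin (TCP) lies between the finger pads; the fingertips stand 14 mm ahead of it and the grasp point (between the pads) lies 5 mm behind it (arm.tcp_to_tips is the distance from the TCP to the fingertips, in m); z points along the fingers, y is the line along which they close (so a half turn about z gives the same grasp; the last joint's range is limited). The gripper opens to 85 mm and grips with 20 to 120 N. Pads are 22 mm wide; open, the fingers measure 114 mm over their backs; the gripper's body (76 mm by 85 mm) begins 54 mm behind the grasp point. The pads swing forward as they close: fully open they stand 13 mm farther back than shut.
Start: joints at [-1.323, 0.286, 1.577, -0, 1.279, -0.15], TCP at [0.262, -0.622, 0.245] pointing down, gripper open.
Joint ranges: [-2.77, 2.77], [-0.9, 2.22], [0.21, 2.48], [-1.53, 4.67], [0.24, 2.81], [-2.84, 2.84]. Speed limits (rad/s): [2.79, 2.79, 3.14, 3.14, 3.14, 3.14].

### API

Orientations are given as a rotation vector (axis times angle).
In Python, from bench import arm gives the robot as it stands. Calls block until the motion is done:
- arm.move_ptp(position, orientation): joint-space move of the TCP to a pose.
- arm.move_l(position, rot=None, velocity=0.15): straight line of the TCP; rot=None keeps the orientation; velocity is the mean speed in m/s.
- arm.goto_joints(angles): joint-space move.
- arm.move_gripper(opening, newtons=None): finger opening in m; newtons is the grip in N (None keeps the last); returns when the fingers have stopped.
- arm.hold(seconds).
- arm.ik(position, orientation): joint angles nearest the present ones, or None.
- arm.get_state(): the state.
- arm.get_image(name): name is "scene" or "top"; returns (picture, depth): 480x640x3 uint8, red, green, blue; 480x640 float32, m along the optical axis (not along the pixel's ray), 0 where there is no reading.
- arm.calibration(name): a dict with "fx", "fy", "cx", "cy" (pixels), "eye" and "attitude" of the camera in the world. Camera axes: x right, y down, z forward; pixel columns grow to the right and rows downward; lengths in m; the calibration is good to about 2 mm. A picture is of the moment at which its call begins. calibration takes no time and is no camera call.
A pose or a line that the arm cannot do raises arm.MotionError and nothing moves.
- arm.job_done(): hands the job in; it is judged then, once.
The state is a dict: "clock": time; "q": joint angles; "dq": joint speeds; "joint_torque": joint torques, N m; "position": TCP position; "orientation": TCP orientation; "contact_force": force on the tool from outside, world axes, zero at the start; "wrist_torque": the same for the moment, N m; "opening": finger opening in m; "grip_force": force on a finger pad.
Only numpy, scipy, OpenCV 4.12 (cv2) and the standard library are available. Lean on these libraries where they do the work, as an engineer would, in place of code of your own. Each camera call takes 0.05 s, during which the arm holds its last target. There are 200 camera calls.

## Working session

There is one attempt and no reset: what is moved stays moved. The work goes in short steps, each a Python script; the robot and the scene stay as the last script left them, time stands still between calls to the robot, and variables do not carry over. Pictures are saved under pics/ and viewed, at most 10 in all, crops included, and the job is handed in when it is done.

```bash
mkdir -p pics; ls; cat > h.py <<'E'
import numpy as np, cv2
from scipy.spatial.transform import Rotation as R
from bench import arm
def cam(n):
    im,d=arm.get_image(n); c=arm.calibration(n); return im,d,c
def att(c):
    a=np.array(c["attitude"],float)
    return a if a.shape==(3,3) else (R.from_rotvec(a).as_matrix() if a.size==3 else R.from_quat(a).as_matrix())
def cloud(d,c):
    v,u=np.mgrid[:480,:640]
    P=np.stack([(u-c["cx"])/c["fx"]*d,(v-c["cy"])/c["fy"]*d,d],-1)
    return P@att(c).T+np.array(c["eye"])
def save(n,im): cv2.imwrite("pics/"+n,cv2.cvtColor(im,cv2.COLOR_RGB2BGR))
def rot(yaw): # tool down, tool y axis (closing) at angle yaw in world
    y=np.array([np.cos(yaw),np.sin(yaw),0]);z=np.array([0,0,-1.]);x=np.cross(y,z)
    return R.from_matrix(np.c_[x,y,z]).as_rotvec()
E
python3 - <<'E'
from h import *
for n in("scene","top"):
    im,d,c=cam(n); save(n+"0.png",im); np.savez(n+".npz",im=im,d=d); print(n,c)
s=arm.get_state();print(s["clock"],s["orientation"])
E
```

```text
pics
scene {'fx': 572.9414157017791, 'fy': 572.9414157017791, 'cx': 314.3702687979059, 'cy': 238.54684169265673, 'eye': array([ 1.17832155, -0.42120805,  0.88525245]), 'attitude': array([-2.17853002, -1.12952616,  0.42751366])}
top {'fx': 591.2450263290855, 'fy': 591.2450263290855, 'cx': 309.273741396773, 'cy': 235.85697877263556, 'eye': array([0.30812283, 0.01724375, 1.23248332]), 'attitude': array([-2.1456958 ,  2.07246515, -0.22618785])}
0.1 [-3.07754821e+00 -6.20323090e-01  1.51438567e-04]
```

View pics/top0.png

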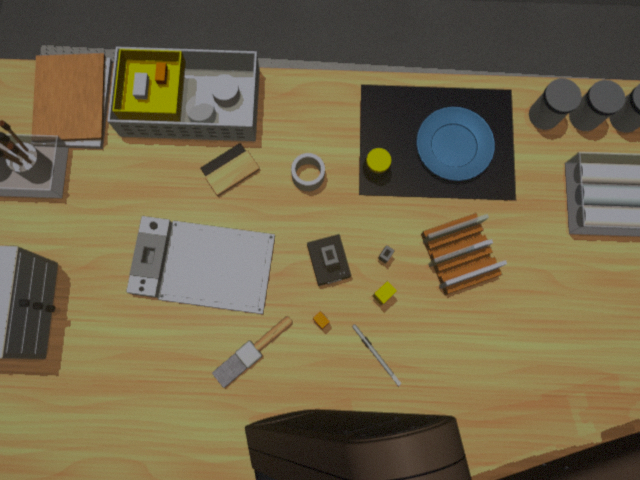

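View pics/scene0.png

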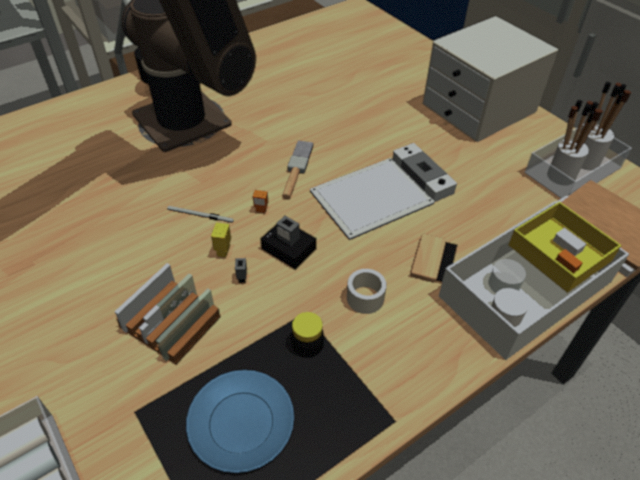

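Top view: the light panel is at (205,265) with its socket at (148,256), and the rack is at (462,253).
Pack candidates: grey in charger (329,257), small grey (387,255), yellow (385,293), orange (321,320). I choose the one in the charger, since it is grey and the larger of the two greys. The tape is at (308,171) and the jar at (378,161).
Next is a close crop to check the pack and the plates.

```bash
python3 - <<'E'
from h import *
t=np.load("top.npz")["im"];s=np.load("scene.npz")["im"]
a=cv2.resize(s[255:370,105:235],(520,460),interpolation=cv2.INTER_CUBIC)
b=cv2.resize(t[200:305,410:515],(280,280),interpolation=cv2.INTER_CUBIC)
e=cv2.resize(t[225:295,295:400],(280,187),interpolation=cv2.INTER_CUBIC)
o=np.zeros((470,800,3),np.uint8);o[:460,:520]=a;o[:280,520:]=b;o[281:468,520:]=e
save("crop1.png",np.clip(o*1.5,0,255).astype(np.uint8))
E
```

```text
(no output)
```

View pics/crop1.png

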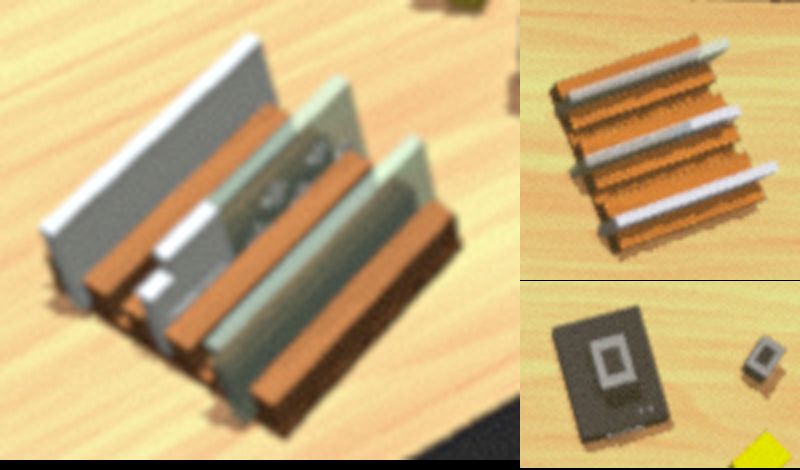

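The notched plate is the middle one. Its frosted end is at top-view pixel ~(490,241) and its clear end at (432,259). Pack choice confirmed: the grey block in the charger. Now I'll measure.

```bash
cat > m.py <<'E'
from h import *
def rect(P,lab):
    P=P.reshape(-1,3)
    (c,s,a)=cv2.minAreaRect((P[:,:2]*1000).astype(np.float32)); print(lab,len(P),"c",np.round(c,1),"size",np.round(s,1),"ang",round(a,2),"zmed",round(np.median(P[:,2])*1000,1)); return c,s,a
E
python3 - <<'E'
from m import *
T=np.load("top.npz");c=arm.calibration("top");P=cloud(T["d"],c);im=T["im"].astype(int)
S=np.load("scene.npz");cs=arm.calibration("scene");Q=cloud(S["d"],cs);ims=S["im"].astype(int)
for n,v,u in[("housing",285,150),("panelmid",265,215),("rack",253,462),("pack",250,329),("table",330,160)]: print(n,P[v,u].round(4),T["d"][v,u])
def sel(A,cx,cy,r,z0,z1): 
    m=(np.hypot(A[...,0]-cx,A[...,1]-cy)<r)&(A[...,2]>z0)&(A[...,2]<z1); return A[m]
def both(cx,cy,r,z0,z1,l):
    rect(sel(P,cx,cy,r,z0,z1),l+" top"); rect(sel(Q,cx,cy,r,z0,z1),l+" scn")
k=P[257,329];both(k[0],k[1],.045,.07,.09,"pack78")
both(k[0],k[1],.07,.028,.04,"charger34")
k=P[255,138];both(k[0],k[1],.11,.028,.04,"housing34")
k=P[265,215];
both(k[0],k[1],.15,.006,.015,"slab10")
k=P[253,462];both(k[0],k[1],.12,.025,.035,"ribs30");both(k[0],k[1],.12,.06,.075,"plates68")
np.savez("clouds.npz",P=P,Q=Q)
def proj(X,c): 
    p=(np.array(X)-c["eye"])@att(c);return p[0]/p[2]*c["fx"]+c["cx"],p[1]/p[2]*c["fy"]+c["cy"]
# socket hole dark pixels
for A,I,l in((P,im,"top"),(Q,ims,"scn")):
    h=P[255,138]; m=(np.hypot(A[...,0]-h[0],A[...,1]-h[1])<.1)&(I.sum(-1)<240)
    n,lab,st,ce=cv2.connectedComponentsWithStats(m.astype(np.uint8))
    for i in range(1,n):
        if st[i,4]>25: print(l,"dark",st[i],ce[i].round(1), "zmin",A[lab==i][:,2].min().round(4),np.median(A[lab==i],0).round(4))
E
```

```text
housing [0.4541 0.3425 0.0294] 1.2077003
panelmid [0.5034 0.2161 0.0083] 1.238402
rack [ 0.5393 -0.2916  0.0483] 1.2053797
pack [ 0.5297 -0.0194  0.0813] 1.1719335
table [ 0.3657  0.3224 -0.004 ] 1.2215731
pack78 top 279 c [521.9 -20.6] size [39.1 28.6] ang 17.71 zmed 78.1
pack78 scn 259 c [523.9 -17.2] size [40.2 30.3] ang 17.56 zmed 77.5
charger34 top 1156 c [521.4 -21. ] size [92.2 70.3] ang 17.18 zmed 34.1
charger34 scn 852 c [523.  -16.1] size [94.  73.5] ang 17.11 zmed 33.9
housing34 top 2109 c [516.1 351. ] size [ 61.9 162.3] ang 84.41 zmed 34.1
housing34 scn 1302 c [517.7 356.5] size [ 68.2 165.5] ang 83.56 zmed 34.5
slab10 top 8113 c [505.9 216.9] size [281.7 279.9] ang 64.14 zmed 10.5
slab10 scn 5471 c [477.6 225.7] size [284.8 227.4] ang 83.38 zmed 10.8
ribs30 top 2275 c [ 544.3 -294. ] size [139.1 137.5] ang 21.15 zmed 30.3
ribs30 scn 2114 c [ 546.6 -288.9] size [139.7 137.8] ang 20.04 zmed 29.6
plates68 top 810 c [ 544.6 -294.8] size [108.2 137.6] ang 21.11 zmed 68.1
plates68 scn 1283 c [ 544.5 -289.9] size [112.5 137.7] ang 20.67 zmed 66.5
top dark [150 222   7   7  41] [153.  225.1] zmin 0.0307 [0.5769 0.3447 0.0407]
top dark [140 222  32  76 284] [162.  262.5] zmin -0.0053 [0.5025 0.3226 0.0201]
top dark [141 247  14  16 119] [145.9 253.8] zmin 0.0012 [0.5218 0.3614 0.0174]
scn dark [393 153  62  48 521] [421.7 180.1] zmin 0.0033 [0.5439 0.3278 0.0209]
scn dark [416 161  17  12 122] [423.9 166.2] zmin 0.0079 [0.509  0.3662 0.0277]
scn dark [438 179   7   5  27] [441.2 181.2] zmin 0.0346 [0.5811 0.347  0.04  ]
```

```bash
cat >> m.py <<'E'
def rectify(im,c,ctr,z,half=(.09,.09),px=.0005):
    # world plane patch; cols = -y, rows = -x (as in the top view)
    h,w=int(2*half[0]/px),int(2*half[1]/px)
    r,k=np.mgrid[:h,:w]
    X=np.stack([ctr[0]+half[0]-r*px,ctr[1]+half[1]-k*px,np.full(r.shape,z)],-1)
    p=(X-c["eye"])@att(c)
    return cv2.remap(im,(p[...,0]/p[...,2]*c["fx"]+c["cx"]).astype(np.float32),(p[...,1]/p[...,2]*c["fy"]+c["cy"]).astype(np.float32),cv2.INTER_LINEAR)
E
python3 - <<'E'
from m import *
o=[]
for n in("top","scene"):
    im=np.load(n+".npz")["im"];c=arm.calibration(n)
    a=[rectify(im,c,(.516,.352),.034,(.095,.04),.0005),rectify(im,c,(.5385,-.292),.068,(.095,.095),.0005),rectify(im,c,(.5225,-.019),.078,(.095,.06),.0005)]
    for x in a:
        h,w=x.shape[:2];cv2.drawMarker(x,(w//2,h//2),(255,0,0),0,12,1)
    o.append(np.hstack(a))
o=np.vstack(o);print(o.shape);o=cv2.resize(o,None,fx=.78,fy=.78) if o.shape[0]>760 else o
o=np.clip(o*1.5,0,255).astype(np.uint8);s=min(1,600/o.shape[0],800/o.shape[1]);save("rect.png",cv2.resize(o,None,fx=s,fy=s));print(s*.78 if False else s)
E
```

```text
(760, 780, 3)
0.7894736842105263
```

View pics/rect.png

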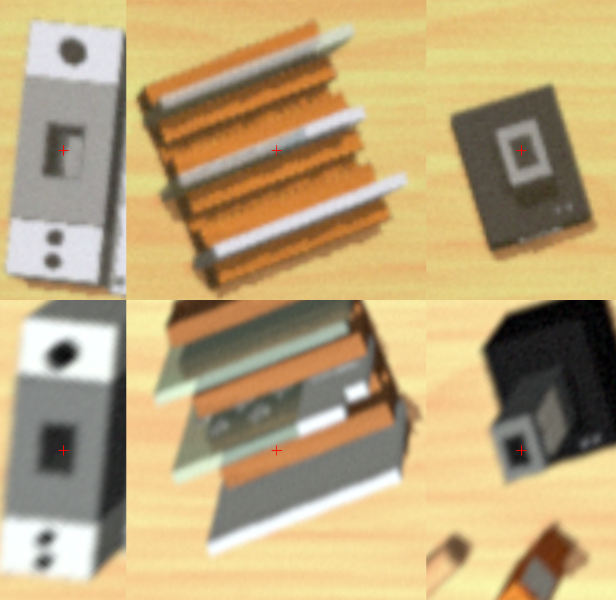

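```bash
python3 - <<'E'
from m import *
D=np.load("clouds.npz")
for k,c0 in(("P",(544.4,-294.4)),("Q",(545.5,-289.4))):
    A=D[k].reshape(-1,3)*1000
    a=np.radians(-69); ux=np.array([np.cos(a),np.sin(a)]);uy=np.array([-ux[1],ux[0]])
    d=A[:,:2]-c0;s=d@ux;t=d@uy
    for lo,hi,n in((-62,-38,"y-50"),(-12,12,"mid"),(38,62,"y+50")):
        m=(t>lo)&(t<hi)&(abs(s)<80)&(A[:,2]>62)&(A[:,2]<74)
        f=np.polyfit(s[m],t[m],1)
        print(k,n,m.sum(),"s",np.percentile(s[m],[0,2,98,100]).round(1),"t",np.percentile(t[m],[2,50,98]).round(1),"slope deg",np.degrees(f[0]).round(2),"t0",f[1].round(2))
    m=(abs(t)<10)&(s>40)&(s<75)&(A[:,2]>45)&(A[:,2]<60)
    print("notch lvl",m.sum(),np.percentile(s[m],[2,50,98]).round(1) if m.any() else 0)
    m=(abs(s)<75)&(abs(t)<75)&(A[:,2]>26)&(A[:,2]<33)
    # ribs by s extents, away from plates
    for b in(-62,-37,-12,12,37,62):
        q=m&(abs(t-b)<3); print(b,np.percentile(s[q],[1,99]).round(1) if q.sum()>5 else None,end=" ")
    q=m&(abs(s)<40);print("t ext",np.percentile(t[q],[.5,99.5]).round(1))
# IK options for pack grasp & show
from itertools import product
q0=arm.get_state()["q"]
for yaw in(17.4+90,17.4-90,17.4,17.4+180):
    r=arm.ik([.523,-.019,.065],rot(np.radians(yaw)));print("pack",yaw,None if r is None else np.round(r,2))
for yaw in(-6+90,-6-90,-6,174):
    r=arm.ik([.517,.354,.065],rot(np.radians(yaw)));print("sock",yaw,None if r is None else np.round(r,2))
for yaw in(21,201):
    r=arm.ik([.56,-.33,.06],rot(np.radians(yaw)));print("plate",yaw,None if r is None else np.round(r,2))
def show(th,tilt,sgn,mid):
    # tool z horizontal heading th, dipping by tilt; plate y up
    tz=np.array([np.cos(th)*np.cos(tilt),np.sin(th)*np.cos(tilt),-np.sin(tilt)])
    lat=np.array([-np.sin(th),np.cos(th),0]); up=np.cross(tz,lat)  # right-handed
    up=up if up[2]>0 else -up
    pz=-tz;py=up;px=np.cross(py,pz)
    ty=sgn*py;tx=np.cross(ty,tz)
    g=mid+px*.0425+pz*.016
    return g+tz*.005,R.from_matrix(np.c_[tx,ty,tz]).as_rotvec()
mid=np.array([.508,.216,.21])
for tilt,sgn in product((0,20,30),(1,-1)):
    for th in range(-180,180,20):
        p,o=show(np.radians(th),np.radians(tilt),sgn,mid);r=arm.ik(p,o)
        if r is not None: print(tilt,sgn,th,np.round(r,2))
E
```

```text
P y-50 270 s [-64.2 -61.9  64.3  66.8] t [-53.9 -50.1 -46.1] slope deg 0.03 t0 -50.07
P mid 238 s [-68.3 -67.   45.1  48.5] t [-4.2 -0.2  3.9] slope deg 0.32 t0 -0.13
P y+50 278 s [-62.5 -60.2  66.   69.1] t [45.5 49.5 53.9] slope deg 0.31 t0 49.54
notch lvl 24 [42.7 57.1 62.5]
-62 [-56.   60.2] -37 [-57.3  60.9] -12 [-55.9  62. ] 12 [-56.3  60.2] 37 [-57.3  59.3] 62 [-56.8  60.3] t ext [-69.2  69. ]
Q y-50 394 s [-63.6 -60.3  65.4  67.5] t [-55.4 -48.9 -45.1] slope deg 0.17 t0 -49.44
Q mid 348 s [-68.7 -64.9  46.5  48.3] t [-5.1  1.   5. ] slope deg 0.33 t0 0.56
Q y+50 419 s [-60.4 -57.2  67.1  68.9] t [45.  50.7 54.6] slope deg 0.19 t0 50.38
notch lvl 88 [40.8 51.9 62.2]
-62 None -37 [-56.3  62. ] -12 [58.5 63.3] 12 [-56.9  61.7] 37 None 62 [-55.2  62.2] t ext [-48.4  70. ]
pack 107.4 [-0.23  0.18  2.07 -0.    0.89 -2.1 ]
pack -72.6 [-0.23  0.18  2.07 -0.    0.89  1.04]
pack 17.4 [-0.23  0.18  2.07  0.    0.89 -0.53]
pack 197.4 [-0.23  0.18  2.07  0.    0.89  2.61]
sock 84 [ 0.44  0.38  1.81 -0.    0.95 -1.03]
sock -96 [ 0.44  0.38  1.81 -0.    0.95  2.11]
sock -6 [ 0.44  0.38  1.8
[... 3664 characters left out ...]
-140 [ 0.4   0.58  1.46 -0.3   2.11 -0.31]
30 -1 -120 [ 0.49  0.51  1.56 -0.52  1.99 -0.53]
30 -1 -100 [ 0.56  0.41  1.7  -0.72  1.81 -0.71]
30 -1 -80 [ 0.6   0.28  1.87 -0.91  1.6  -0.86]
30 -1 -60 [ 0.61  0.14  2.05 -1.09  1.34 -0.99]
30 -1 -40 [ 0.56 -0.03  2.22 -1.27  1.04 -1.11]
30 -1 -20 [ 0.44 -0.2   2.38 -1.46  0.67 -1.24]
30 -1 20 [ 0.01 -0.34  2.48  1.62  0.3   1.34]
30 -1 40 [-0.15 -0.23  2.4   1.43  0.71  1.24]
30 -1 60 [-0.21 -0.06  2.25  1.27  1.04  1.12]
30 -1 80 [-0.2   0.11  2.08  1.12  1.3   1.01]
30 -1 100 [-0.15  0.26  1.9   0.96  1.52  0.91]
30 -1 120 [-0.07  0.39  1.73  0.81  1.73  0.79]
30 -1 140 [0.02 0.49 1.58 0.64 1.91 0.65]
30 -1 160 [0.11 0.57 1.48 0.45 2.05 0.46]
```

```bash
python3 - <<'E'
from m import *
arm.move_gripper(.056)
o=rot(np.radians(107.4))
arm.move_ptp([.523,-.019,.13],o)
arm.move_l([.523,-.019,.055],velocity=.12)
print(arm.get_state()["contact_force"])
arm.move_gripper(.02,40); s=arm.get_state();print(s["opening"],s["grip_force"],s["contact_force"])
arm.move_l([.523,-.019,.115],velocity=.1)
s=arm.get_state();print(s["opening"],s["grip_force"],s["contact_force"],s["clock"])
arm.move_ptp([.517,.3538,.115],rot(np.radians(84)))
arm.hold(.3)
for n in("scene","top"):
    im,d,c=cam(n); np.savez(n+"1.npz",im=im,d=d)
s=arm.get_state();print(s["clock"],s["position"],s["contact_force"])
o=[]
for n in("top","scene"):
    im=np.load(n+"1.npz")["im"];c=arm.calibration(n)
    a=[rectify(im,c,(.517,.3538),z,(.09,.09),.0006) for z in(.034,.138)]
    for x in a: cv2.drawMarker(x,(150,150),(255,0,0),0,12,1)
    o.append(np.hstack(a))
save("held.png",np.clip(np.vstack(o)*1.5,0,255).astype(np.uint8))
E
```

```text
[-0.21317272  0.11224078  0.29595837]
0.027391264953231624 39.92575228214264 [-0.61762057 -0.51745386  3.94359348]
0.02749769601717148 39.56198036670685 [-0.65946242  0.32134573 -1.56337371] 4.7667
6.5583 [0.51724974 0.35338606 0.11511443] [-0.06653654 -0.1203016  -0.90568214]
```

View pics/held.png

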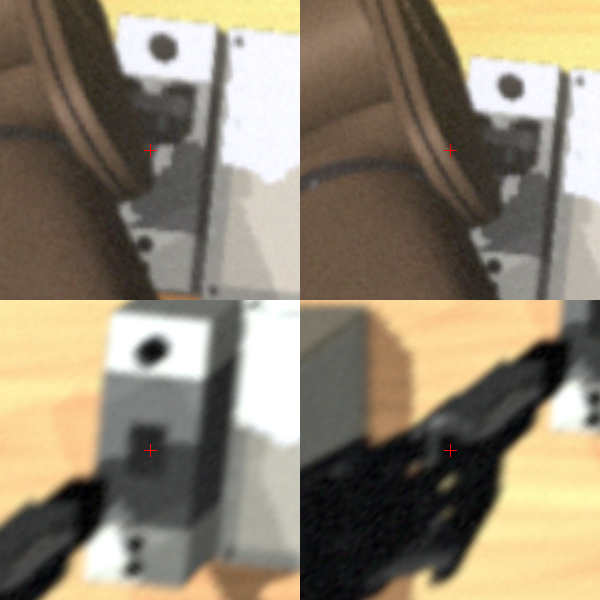

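The top camera's view of the socket is blocked by the arm. The scene view shows the socket at (147,447), clear under the gripper. I'll insert by feel, in steps with a force check. The plug's taper allows about ±3 mm.

```bash
cat > ins.py <<'E'
from m import *
def descend(xy,z0,z1,step=.004,lim=15,v=.04):
    z=z0;xy=np.array(xy,float)
    while z>z1+1e-6:
        z=max(z1,z-step); arm.move_l([xy[0],xy[1],z],velocity=v)
        s=arm.get_state();f=s["contact_force"];print(round(z*1e3,1),np.round(s["position"]*1000,1) if hasattr(s["position"],'shape') else s["position"],np.round(f,1),np.round(s["wrist_torque"],2))
        if np.linalg.norm(f)>lim: return z,f
    return z,f
E
python3 - <<'E'
from ins import *
arm.move_l([.517,.3538,.082],velocity=.08)
print(descend([.517,.3538],.082,.059,.003)); print(arm.get_state()["clock"])
E
```

```text
79.0 [517.1 353.9  79.2] [ 0.2  0.  -1.3] [-0.02 -0.   -0.  ]
76.0 [516.9 353.7  75.8] [-1.  -0.8 -1.9] [-0.05  0.01  0.03]
73.0 [516.8 353.7  72.6] [ 0.9  1.5 -0.9] [0.03 0.02 0.04]
70.0 [516.8 353.7  69.6] [-0.5 -1.  -0.7] [ 0.04 -0.06 -0.01]
67.0 [516.8 353.7  66.7] [-0.1 -0.1 -1.3] [ 0.01 -0.01 -0.01]
64.0 [516.8 353.7  63.7] [ 0.3 -0.6 -1.1] [-0.05  0.04 -0.03]
61.0 [516.8 353.7  60.7] [ 0.2  0.3 -1.6] [-0.01 -0.04  0.01]
59.0 [516.9 353.7  58.8] [ 0.5 -0.8 -1.8] [-0.03 -0.02  0.01]
(0.059, array([ 0.47809955, -0.75689379, -1.75831955]))
9.1167
```

Sliding in freely. I'll push it home until it meets contact.

```bash
python3 - <<'E'
from ins import *
print(descend([.517,.3538],.059,.049,.001,12,.03))
arm.hold(.3);s=arm.get_state();print(s["position"],s["contact_force"],s["opening"])
arm.move_gripper(.056);arm.hold(.2)
p=arm.get_state()["position"]
arm.move_l([p[0],p[1],.15],velocity=.2)
arm.move_ptp([.545,.0,.3],rot(np.radians(60)))
for n in("scene","top"):
    im,d,c=cam(n); np.savez(n+"2.npz",im=im,d=d);P=cloud(d,c)
    m=(np.hypot(P[...,0]-.517,P[...,1]-.354)<.04)&(P[...,2]>.045)&(P[...,2]<.1)
    rect(P[m&(P[...,2]>.072)],n);print(np.percentile(P[m][:,2],[50,90,99]))
    if n=="scene": save("home.png",cv2.resize(np.clip(im[100:240,330:500]*1.5,0,255).astype(np.uint8),None,fx=3,fy=3))
print(arm.get_state()["clock"])
E
```

```text
58.0 [517.  353.8  57.9] [-0.1 -0.  -0.3] [-0.03 -0.01  0.  ]
57.0 [517.  353.8  56.9] [-0.4  1.  -0.9] [ 0.   -0.02 -0.02]
56.0 [517.2 353.9  56.2] [ 0.1 -0.  -0.6] [ 0.03 -0.03  0.  ]
55.0 [517.2 353.9  56.2] [-3.2 -1.7  5.3] [-0.23  0.34 -0.  ]
54.0 [517.3 353.9  56.2] [-4.4 -1.9  9.6] [-0.42  0.63 -0.03]
53.0 [517.3 354.   56.1] [-5.3 -3.1 13.2] [-0.65  0.95 -0.02]
(0.05299999999999999, array([-5.25049231, -3.12440244, 13.22732021]))
[0.51730308 0.35395793 0.05617105] [-6.95241375 -3.6429813  14.41352053] 0.027731882953641047
scene 179 c [517.6 355. ] size [32.3 40.8] ang 78.9 zmed 78.0
[0.07158254 0.07985794 0.08202313]
top 281 c [516.1 351.3] size [30.3 38.9] ang 84.86 zmed 77.8
[0.07673461 0.08056818 0.08315889]
13.6667
```

View pics/home.png

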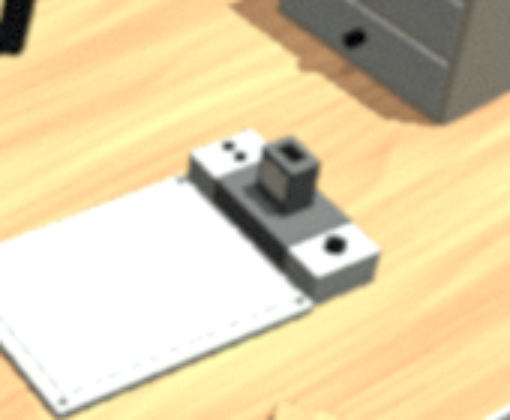

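The pack's top is at 78 mm, which matches fully home, and it is square in the socket. I'll do one light press with closed fingers to confirm the seat, then go to the plate.

```bash
python3 - <<'E'
from ins import *
arm.move_gripper(0.0)
arm.move_ptp([.517,.3538,.12],rot(np.radians(84)))
arm.move_l([.517,.3538,.096],velocity=.1)
print(descend([.517,.3538],.096,.084,.002,22,.04))
arm.move_l([.517,.3538,.15],velocity=.2)
# plate
a=np.radians(-68.7);ux=np.array([np.cos(a),np.sin(a)]);mid=np.array([.5443,-.2895])
g=mid+ux*.0425
yaw=np.radians(21.3)
print(g)
arm.move_gripper(.036)
arm.move_ptp([g[0],g[1],.16],rot(yaw))
arm.move_l([g[0],g[1],.1],velocity=.15)
arm.hold(.2)
for n in("scene","top"):
    im,d,c=cam(n); np.savez(n+"3.npz",im=im,d=d)
    if n=="scene": save("pre.png",cv2.resize(np.clip(im[220:370,80:260]*1.5,0,255).astype(np.uint8),None,fx=3,fy=3))
s=arm.get_state();print(s["position"],s["opening"],s["contact_force"],s["clock"])
E
```

```text
94.0 [517.3 353.9  94.4] [-1.1 -0.4 -0.8] [ 0.02 -0.02  0.01]
92.0 [517.  353.9  92.1] [ 0.9  0.6 -1.6] [ 0.01 -0.01  0.02]
90.0 [517.3 354.1  92.1] [-4.1 -2.3  8.4] [-0.31  0.6  -0.01]
88.0 [517.5 354.3  92.1] [-5.8 -3.3 15.5] [-0.56  1.11 -0.01]
86.0 [517.9 354.5  92.1] [-9.4 -4.2 22.6] [-0.84  1.68  0.01]
(0.086, array([-9.43318136, -4.15213175, 22.63869244]))
[ 0.55973818 -0.32909688]
[ 0.560298   -0.32956276  0.10130761] 0.036196960940631656 [ 0.03452155 -0.31030831 -0.17914028] 21.5333
```

View pics/pre.png

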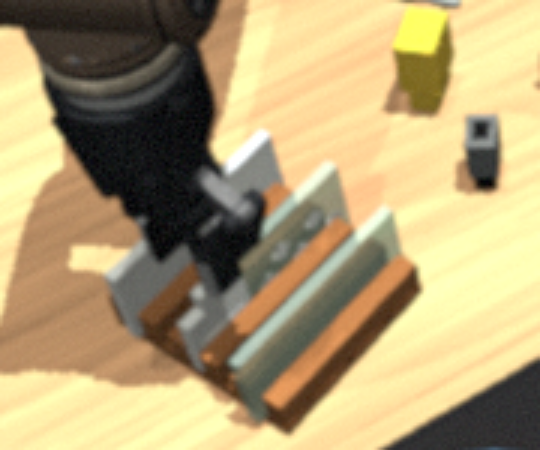

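The pack is seated: contact came at 92.1 mm, i.e. the pack's top at 78.1. The picture shows the fingers straddling the middle plate's frosted end at about (235,240). Descending to grip.

```bash
python3 - <<'E'
from ins import *
g=np.array([.55974,-.3291])
z,f=descend(g,.1,.049,.017,6,.1)
if np.linalg.norm(f)<6:
    arm.move_gripper(.003,70);s=arm.get_state();print(s["opening"],s["grip_force"],s["contact_force"],s["wrist_torque"],s["position"])
    if s["opening"]>.006:
        arm.move_l([g[0],g[1],.15],velocity=.1)
        s=arm.get_state();print(s["opening"],s["grip_force"],s["contact_force"],s["wrist_torque"])
    im,d,c=cam("scene");np.savez("scene4.npz",im=im,d=d);save("lift.png",cv2.resize(np.clip(im[180:370,60:280]*1.5,0,255).astype(np.uint8),None,fx=3,fy=3))
print(arm.get_state()["clock"])
E
```

```text
83.0 [ 559.  -328.5   81.7] [0.8 0.6 0.1] [-0.03 -0.03 -0.03]
66.0 [ 559.1 -328.6   64.8] [ 0.3 -0.9 -0.1] [-0.02  0.02  0.02]
49.0 [ 559.1 -328.6   47.8] [ 0.7 -0.7  0.3] [ 0.02 -0.02 -0.01]
0.0067331423074791195 68.39926902204752 [ 0.56470031 -0.48919319  0.45345536] [-0.05449178 -0.09174813  0.06902685] [ 0.56015822 -0.32947436  0.04966167]
0.006815539411151777 68.19232564419508 [-0.6339112   0.17087732 -1.40369735] [-0.07450194 -0.00574522  0.02572309]
24.0583
```

View pics/lift.png

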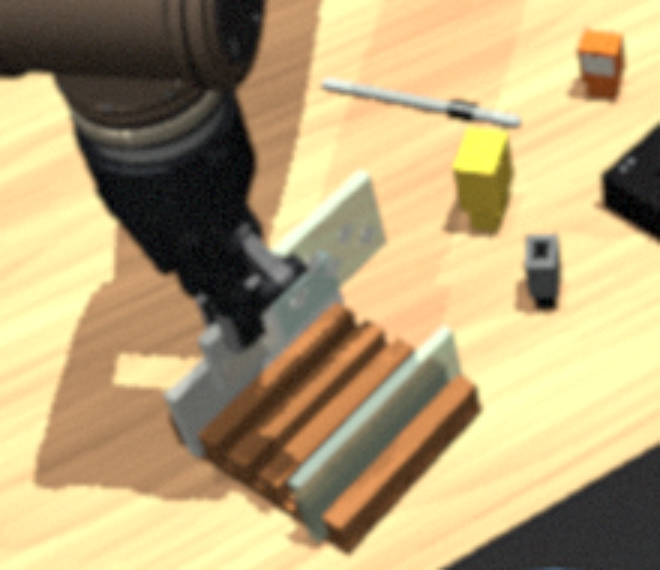

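The notched plate is up by its frosted end, and both blanks are still in the rack. Now to the inspection pose.

```bash
python3 - <<'E'
from m import *
def show(th,tilt,mid):
    th,tilt=np.radians([th,tilt])
    tz=np.array([np.cos(th)*np.cos(tilt),np.sin(th)*np.cos(tilt),-np.sin(tilt)])
    up=np.cross(tz,[-np.sin(th),np.cos(th),0]);up*=np.sign(up[2])
    pz=-tz;px=np.cross(up,pz)
    g=mid+px*.0425+pz*.0167
    return g+tz*.005,R.from_matrix(np.c_[np.cross(up,tz),up,tz]).as_rotvec()
arm.move_l([.55974,-.3291,.30],velocity=.2)
mid=np.array([.503,.2145,.21])
p,o=show(100,15,mid+[0,0,.06]);print(arm.ik(p,o))
arm.move_ptp(p,o)
p,o=show(100,15,mid);arm.move_l(p,o,velocity=.08);arm.hold(.8)
s=arm.get_state();print(s["clock"],s["position"],p,s["opening"],s["grip_force"],s["contact_force"],s["wrist_torque"],np.abs(s["dq"]).max())
v=[]
for n in("scene","top"):
    im,d,c=cam(n);np.savez(n+"5.npz",im=im,d=d);v.append(np.clip(im*1.5,0,255).astype(np.uint8))
    X=(mid-c["eye"])@att(c);cv2.circle(v[-1],(int(X[0]/X[2]*c["fx"]+c["cx"]),int(X[1]/X[2]*c["fy"]+c["cy"])),3,(255,0,0),1)
save("show.png",np.hstack([v[0][:,100:500],v[1][:,80:480]]))
E
```

```text
[-0.19522317  0.25747893  1.9014536   1.14452062  1.71815457 -2.24011134]
28.6 [0.54679395 0.21077036 0.21297592] [0.54681679 0.21075041 0.21302818] 0.006900134047080628 68.31318229436874 [ 0.00647537 -0.2494524  -0.54950768] [-0.70734108 -0.19441456 -0.01949441] 0.0009147295264142236
```

View pics/show.png

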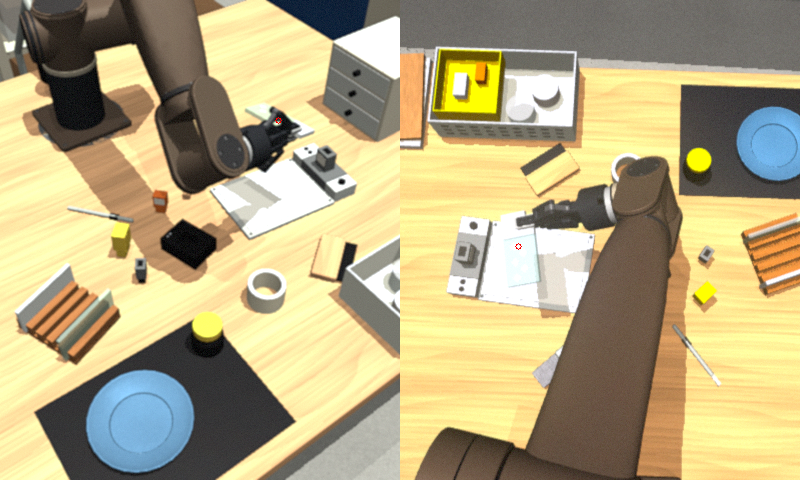

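The plate hangs over the panel at top (518,250), with its middle at the expected point (red ring). I'll check tilt and label before handing in.

```bash
python3 - <<'E'
from m import *
T=np.load("top5.npz");P=cloud(T["d"],arm.calibration("top")).reshape(-1,3)
m=(abs(P[:,0]-.48)<.08)&(abs(P[:,1]-.217)<.04)&(P[:,2]>.18)&(P[:,2]<.24)
A=P[m&(P[:,0]<.51)]
rect(A,"clear");k=A-A.mean(0);n=np.linalg.svd(k,full_matrices=False)[2][2];n*=np.sign(n[2]);print(n,np.degrees(np.arccos(n[2])),"mean",A.mean(0))
save("label.png",cv2.resize(np.clip(T["im"][200:300,150:300]*1.3,0,255).astype(np.uint8),None,fx=5,fy=5,interpolation=cv2.INTER_CUBIC))
E
```

```text
clear 1346 c [475.2 206.9] size [77.7 59.8] ang 9.36 zmed 213.8
[-0.04951162  0.24723215  0.96769048] 14.604247907499781 mean [0.47359634 0.20739419 0.21369249]
```

View pics/label.png

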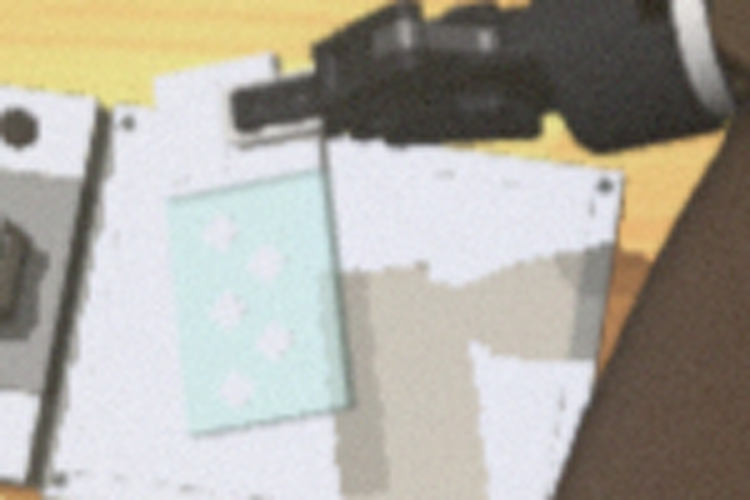

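The plate is tilted 14.6° and 60 mm wide, gripped only on its frosted part (the pad ends at about (235,110), well clear of the clear part below row 180). The notch at about (290,60) is at the upper left when the gripped edge is turned up, so the label faces up.

```bash
python3 - <<'E'
from h import *
print(arm.job_done())
E
```

```text
the job is handed in; nothing more can be done
None
```

The job is handed in: the pack is fully home in the panel's socket and released, and the arm is still holding the notched plate by its frosted end, label up, about 15° from level and 20 cm above the panel's middle; I left both blanks, the tape and the jar untouched.

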